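Find the rattling case in the pottery class caddy

ROBOT

A 7-joint arm with a two-finger parallel gripper is mounted at the origin on the work surface. World frame = base frame: x ahead of the robot, y to its left, z up, the work surface at z = 0. Lengths are in m, angles in rad, forces in N, time in s.
With the tool pointing down it reaches from about 0.35 to 0.9 m from the base axis. Payload 8.1 kg.
Tool frame: the origin (TCP) lies at the very end of the fingers, on their centre line; the grasp point (between the pads) lies 19 mm behind it; z points along the fingers, y is the direction in which the jaws open and shut (so a half turn about z gives the same grasp; the last joint's range is limited). The gripper opens to 92 mm and grips with 3 to 60 N. Pads are 19 mm wide; open, the fingers measure 130 mm over their backs; the gripper's body (75 mm by 190 mm) begins 47 mm behind the grasp point.
Start: joints at [1.242, 0.434, 0.025, 1.573, -0.012, 1.134, -0.075], TCP at [0.14, -0.609, 0.227] pointing down, gripper open.
Joint ranges: [-2.62, 2.62], [-0.44, 2.09], [-1.27, 1.32], [0.08, 2.57], [-1.32, 4.46], [0.12, 2], [-2.74, 2.74]. Speed limits (rad/s): [2.22, 2.22, 3.01, 3.01, 3.14, 3.14, 3.14].

INTERFACE

Orientations are given as a rotation vector (axis times angle).
In Python, from station import get_obs, camera, camera_params, hand_in gives the robot as it stands. The module is installed in compiled form; this text tells all that it offers.
- The arm moves only by the tool arm_command, never from a script. Its argument "series" is a list of rows, each a list of 4 numbers: the shift along the tool's x, y, z in mm, then the turn about the tool's z in degrees. A call has 1 to 8 rows; each row is the pose to reach, as a shift and turn from the pose commanded when the call began, along the tool's axes at that moment; what a row does not reach only later rows make up. A row lasts 1/10 s, in which the tool goes at most 50 mm and 8.59 degrees, less where a joint would pass 70% of its speed; a pose out of reach is approached as far as the arm can. A call with a gripper value outside its range is refused whole. "hand" is the opening, from 0 (shut) to 1 (fully open), set as the call begins (left out, the last holds). The fingers move at their own pace and stop on an object; "newtons" is the grip in N (left out, the last holds). Time passes only in rows, so rows that repeat a pose let the fingers close. It gives the time, the measured TCP pose, the force and the opening at its end, in the units of the state.
- get_obs(): the state, without advancing time (a new reading comes with each control period).
- camera(name): name is "side" or "top"; returns the picture (384x512x3 uint8, red, green, blue); there is no depth.
- camera_params(name): a dict with "fx", "fy", "cx", "cy" (pixels), "world_to_cam" (4x4, takes a point from world to camera coordinates). Camera axes: x right, y down, z forward; pixel columns grow to the right and rows downward; lengths in m; the calibration is good to about 2 mm. A picture is of the moment at which its call begins. camera_params takes no time and is no camera call.
- hand_in(): hands the job in, once; it reports no verdict.
The state is a dict: "time_s": time; "qpos": joint angles; "qd": joint speeds; "tau": joint torques, N m; "eef_pos": TCP position; "ee_rot": TCP orientation; "wrist_force": force on the tool from outside, world axes, zero at the start; "moment": the same for the moment, N m; "grip_width": opening from 0.0 (shut) to 1.0 (fully open).
Only numpy, scipy, OpenCV 4.12 (cv2) and the standard library are available. Lean on these libraries where they do the work, as an engineer would, in place of code of your own. Each camera call takes 0.05 s, during which the arm holds its last target.

TASK

Swing the caddy's carry handle up and over, away from you, until it seats at its end stop. Then lift and shake the orange cases to find the one with a ball rattling inside, standing every silent one upright in the caddy again, and present the rattling one: finish while holding it level in the air, 10 to 20 cm above the middle of the black banding wheel. Leave everything else on the table alone.

Things in the scene. Friction and masses are not known exactly. Their poses are not given: they have to be found in the camera images.
- handle (a joint): carry handle of the caddy, in rad: about 0 to 0.35 at the start (folded over the cases), 1.9 = swung up, over and away from the robot against its end stop. A spring helps and the hinge rubs lightly: well under 5 N at the bar swings it; when the bar is well past the top it falls on to the stop by itself and stays there.
- handle_grip (a point): middle of the handle's bar: a round wooden rod 14 mm thick and about 390 mm long, level, along the caddy's y axis, joined at both ends by flat steel arms to the hinge. It turns with the handle.
- handle_hinge (a point): middle of the handle's hinge line, which runs along the caddy's y axis 50 mm above the table; the bar's centre line swings around it at 120 mm radius. At joint value q the bar is at -120*cos(0.436+q) mm along the caddy's x and +120*sin(0.436+q) mm above this point. Axes as the caddy's.
- caddy_floor (a point): centre of the inner floor of the low plywood caddy (fixed; 190 mm along its x, 400 mm along its y), floor 6 mm above the table. Its x axis points away from the robot, y left. Low lips 16 mm high at front and back, end boards 34 mm high (66 mm at the hinge). The three cases stand side by side along y, 110 mm apart, about 25 mm nearer the robot than the centre, each on a 2 mm grey felt pad 130 x 75 mm.
- wheel_top (a point): centre of the top of the round black banding wheel (turntable), 180 mm across, top 44 mm above the table, fixed; nothing on it.
- case_a_mid (a point): centre (25 mm above its underside) of one of three identical closed orange cases, 100 mm along its x (roughly the caddy's x), 52 mm along y, 50 mm high, 0.15 to 0.375 kg. One of the three, any of them, also holds a loose steel ball (32 mm, 135 g) that runs 30 mm either side of the middle along x, shifting its balance; nothing moves in the others. Weight alone is no guide.
- case_b_mid (a point): centre (25 mm above its underside) of one of three identical closed orange cases, 100 mm along its x (roughly the caddy's x), 52 mm along y, 50 mm high, 0.15 to 0.375 kg. One of the three, any of them, also holds a loose steel ball (32 mm, 135 g) that runs 30 mm either side of the middle along x, shifting its balance; nothing moves in the others. Weight alone is no guide.
- case_c_mid (a point): centre (25 mm above its underside) of one of three identical closed orange cases, 100 mm along its x (roughly the caddy's x), 52 mm along y, 50 mm high, 0.15 to 0.375 kg. One of the three, any of them, also holds a loose steel ball (32 mm, 135 g) that runs 30 mm either side of the middle along x, shifting its balance; nothing moves in the others. Weight alone is no guide.
- mug: white mug, 82 mm across without its ear, 95 mm high; a bystander, origin at its underside
- clay_block: grey-brown lump of clay, 90 x 70 x 55 mm; a bystander, origin at its underside

How it is judged:
By the outcome, as a careful person would: the job done as asked, in the order asked, and still so for the second after the job is handed in, while the arm keeps its last pose, push and grip.
It also fails if it takes over 72 s, if anything falls off the work surface, if the arm or the gripper's body presses on something with over 40 N, if the wrist force passes 120 N, or if a joint passes its speed limit or range.

## Working session

There is one attempt and no reset: what is moved stays moved. The work goes in short steps, Python scripts to look and compute and a tool call to move; the robot and the scene stay as the last step left them, time stands still between calls to the robot, and variables do not carry over. Pictures are saved under pics/ and viewed, and the job is handed in when it is done.

Besides the shell and the picture viewer there is one more tool, called as name([rows], argument=value, ...), one row to a line, values as JSON. arm_command: Moves the arm, as the interface text tells. Its arguments: {"type":"object","properties":{"series":{"type":"array"},"hand":{"type":"number"},"newtons":{"type":"number"}},"required":["series"]}

```bash
mkdir -p pics; python3 - <<'E'
from station import *
import cv2,numpy as np
np.set_printoptions(precision=4,suppress=True)
o=get_obs()
for k,v in o.items(): print(k,v)
for n in("side","top"):
    cv2.imwrite(f"pics/{n}0.png",cv2.cvtColor(camera(n),cv2.COLOR_RGB2BGR)); p=camera_params(n); print(p)
E
```

```text
time_s 0.0
qpos [ 1.2424  0.4352  0.025   1.5741 -0.0116  1.134  -0.0751]
qd [-0.0005 -0.0005 -0.0006 -0.0019  0.0001 -0.0005 -0.    ]
tau [ -0.0003 -66.7875   0.9848 -31.4463  -0.0605   0.043    0.0002]
eef_pos [ 0.1398 -0.6087  0.226 ]
ee_rot [-3.1201 -0.3536  0.0005]
wrist_force [-0.6329 -0.3064  0.7268]
moment [-0.0151 -0.0104 -0.0058]
grip_width 0.9952159322842106
{'fx': 434.5063416853194, 'fy': 434.5063416853194, 'cx': 261.54666820097646, 'cy': 186.9810767559306, 'world_to_cam': array([[-0.6869, -0.7267,  0.0103,  0.3797],
       [-0.5597,  0.5199, -0.6453,  0.2903],
       [ 0.4635, -0.4491, -0.7639,  1.0929],
       [ 0.    ,  0.    ,  0.    ,  1.    ]])}
{'fx': 367.39173332422075, 'fy': 367.39173332422075, 'cx': 255.31497142954268, 'cy': 187.61800998588097, 'world_to_cam': array([[ 0.0119, -0.9999,  0.0035,  0.0649],
       [-0.9954, -0.0122, -0.0946,  0.5243],
       [ 0.0947, -0.0024, -0.9955,  1.1979],
       [ 0.    ,  0.    ,  0.    ,  1.    ]])}
```

View pics/side0.png

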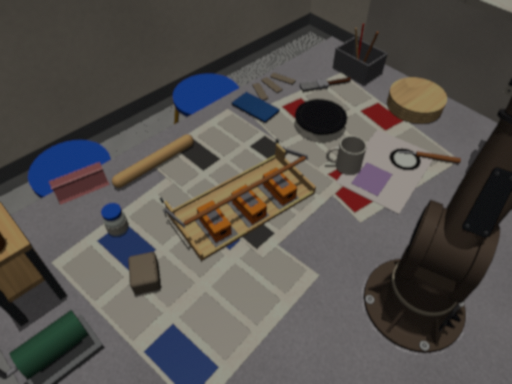

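View pics/top0.png

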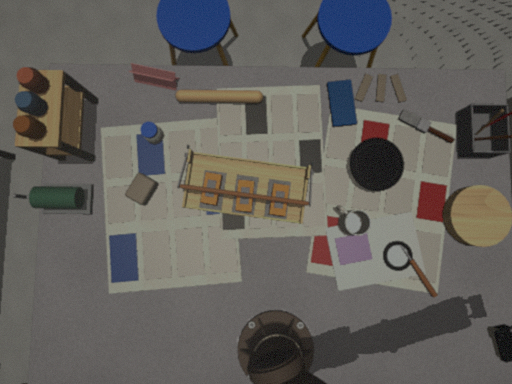

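```bash
cat > h.py <<'E'
from station import *
import cv2,numpy as np
from scipy.spatial.transform import Rotation as R
np.set_printoptions(precision=4,suppress=True)
def proj(n,P):
    p=camera_params(n);M=p['world_to_cam'];c=np.atleast_2d(P)@M[:3,:3].T+M[:3,3]
    return np.c_[p['fx']*c[:,0]/c[:,2]+p['cx'],p['fy']*c[:,1]/c[:,2]+p['cy']]
def back(n,uv,z):
    p=camera_params(n);M=p['world_to_cam'];uv=np.atleast_2d(np.array(uv,float))
    d=np.c_[(uv[:,0]-p['cx'])/p['fx'],(uv[:,1]-p['cy'])/p['fy'],np.ones(len(uv))]@M[:3,:3]
    o=-M[:3,:3].T@M[:3,3]
    return o+d*((z-o[2])/d[:,2])[:,None]
def crop(img,x0,y0,w,h,s,name,gain=2.0):
    c=img[y0:y0+h,x0:x0+w]; c=cv2.resize(c,None,fx=s,fy=s,interpolation=cv2.INTER_CUBIC)
    cv2.imwrite("pics/"+name+".png",np.clip(c*gain,0,255).astype(np.uint8))
def bgr(n): return cv2.cvtColor(camera(n),cv2.COLOR_RGB2BGR)
E
python3 - <<'E'
from h import *
t=cv2.imread('pics/top0.png');s=cv2.imread('pics/side0.png')
crop(t,170,140,155,95,5,'t1',2.2); crop(s,155,120,170,145,4,'s1',2.2); crop(t,320,130,100,120,5,'t2',3)
E
```

```text
(no output)
```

View pics/t1.png

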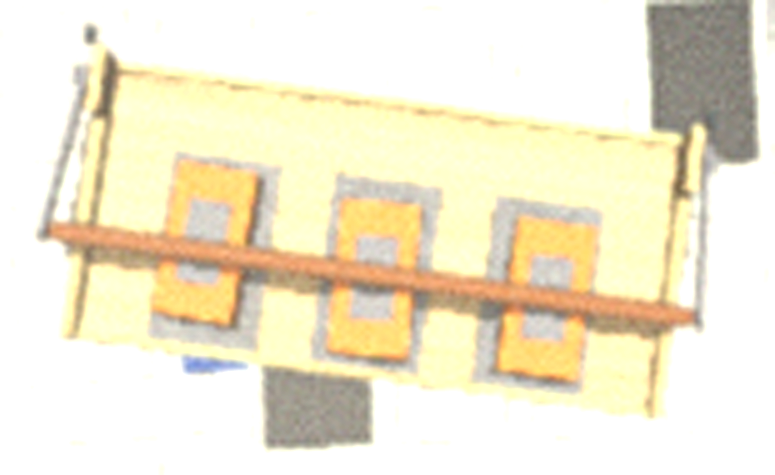

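View pics/s1.png

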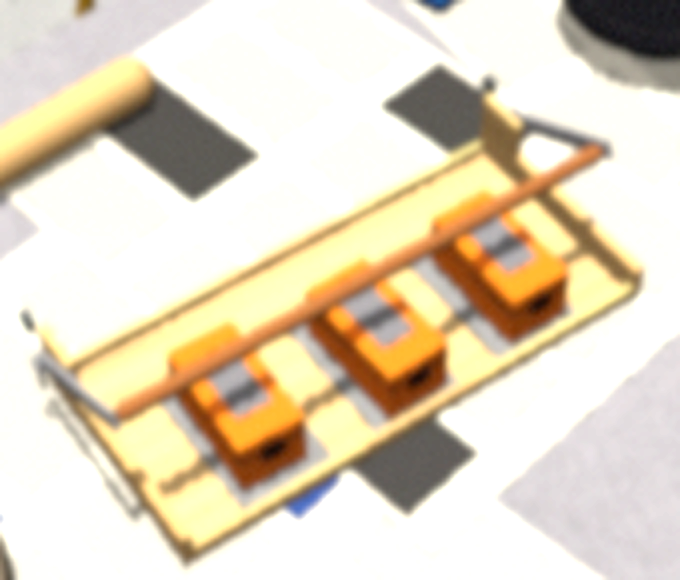

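View pics/t2.png

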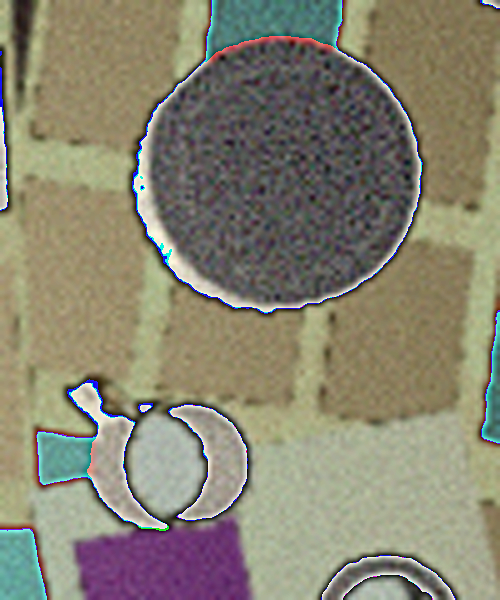

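```bash
cat >> h.py <<'E'
def tri(uvt,uvs):
    A=[]
    for n,uv in(("top",uvt),("side",uvs)):
        p=camera_params(n);M=p['world_to_cam'];u=(uv[0]-p['cx'])/p['fx'];v=(uv[1]-p['cy'])/p['fy']
        A+= [M[0]-u*M[2],M[1]-v*M[2]]
    A=np.array(A);x,r,_,_=np.linalg.lstsq(A[:,:3],-A[:,3],rcond=None);return x
T=lambda x,y:(170+x/5,140+y/5)
S=lambda x,y:(155+x/4,120+y/4)
E
python3 - <<'E'
from h import *
for a in(-.5,):
  L=tri(T(45,231),S(112,415));Rr=tri(T(698,320),S(605,150));print('bar',L,Rr,np.linalg.norm(L-Rr),(L+Rr)/2, 'yaw',np.degrees(np.arctan2(-(L-Rr)[0],(L-Rr)[1])))
# caddy corners in top at lip height .016/.034
print('front L,R',back('top',[T(68,335),T(655,412)],.034),'back posts',back('top',[T(100,55),T(697,130)],.066))
# case tops: corners (z .058)
for name,c in dict(L=[(180,160),(260,172),(237,325),(152,312)],M=[(345,198),(422,207),(407,358),(328,350)],R=[(518,213),(600,222),(578,380),(498,370)]).items():
  W=back('top',[T(*q) for q in c],.058);m=W.mean(0);d=(W[0]+W[1]-W[2]-W[3])/2;print(name,m,np.linalg.norm(d[:2]),np.degrees(np.arctan2(d[1],d[0])))
w=back('top',[(320+278/5,130+172/5)],.044);print('wheel',w, back('top',[(320+137/5,130+172/5),(320+420/5,130+172/5)],.044))
E
```

```text
bar [0.5184 0.3098 0.1034] [ 0.4671 -0.0982  0.1   ] 0.41116896650059065 [0.4927 0.1058 0.1017] yaw -7.16476828577422
front L,R [[ 0.4558  0.306   0.034 ]
 [ 0.4101 -0.0797  0.034 ]] back posts [[ 0.6363  0.2846  0.066 ]
 [ 0.592  -0.1028  0.066 ]]
L [0.5161 0.2132 0.058 ] 0.10027926449950193 -8.136005094428956
M [0.4941 0.104  0.058 ] 0.09862423872884277 -5.181570324604083
R [ 0.4838 -0.0078  0.058 ] 0.10282396737658703 -7.2562175916393175
wheel [[ 0.6035 -0.3246  0.044 ]] [[ 0.6023 -0.2315  0.044 ]
 [ 0.6046 -0.4184  0.044 ]]
```

```bash
cat >> h.py <<'E'
def rel(pos,yaw=None,o=None):
    o=o or get_obs();Rm=R.from_rotvec(o['ee_rot']).as_matrix()
    d=Rm.T@(np.array(pos)-o['eef_pos'])*1000
    y0=np.degrees(np.arctan2(Rm[1,0],Rm[0,0]))
    t=0 if yaw is None else -((yaw-y0+180)%360-180)
    print('t',o['time_s'],'pos',o['eef_pos'],'yaw',y0,'tilt',np.degrees(np.arccos(-Rm[2,2])),'F',o['wrist_force'],'M',o['moment'],'g',o['grip_width'],'q7',o['qpos'][6]);print('SHIFT',np.round(d,1),'TURN',round(t,1))
E
python3 -c "
from h import *
rel((.493,.106,.2),82.8)"
```

```text
t 0.1 pos [ 0.1398 -0.6087  0.226 ] yaw 12.931382481246787 tilt 0.08059539026861723 F [-0.5575  0.7654 -0.2467] M [-0.009   0.0207  0.0612] g 0.998560190895389 q7 -0.07512585376438333
SHIFT [ 504.2 -617.5   26.8] TURN -69.9
```

arm_command([
  [50,-61,0,-8],
  [100,-122,0,-16],
  [150,-183,0,-24],
  [200,-244,0,-32],
  [250,-305,0,-40],
  [300,-366,0,-48],
  [350,-427,0,-56],
  [400,-490,0,-64],
], hand=0.5)

```text
time_s: 0.9
eef_pos: [0.3179, -0.2489, 0.2267]
ee_rot: [2.454, 1.961, -0.0]
wrist_force: [1.3, -0.7, 0.5]
grip_width: 0.496
```

```bash
python3 -c "
from h import *
rel((.493,.106,.2),82.8)"
```

```text
t 0.9 pos [ 0.3179 -0.2489  0.2267] yaw 77.24466219497016 tilt 0.022084491123483478 F [ 1.3076 -0.6672  0.4957] M [-0.0309 -0.1437 -0.0959] g 0.49580616965793933 q7 0.2593865453711724
SHIFT [384.8  92.5  26.6] TURN -5.6
```

arm_command([
  [48,12,0,-2],
  [96,23,0,-4],
  [144,35,5,-5.6],
  [192,46,10,-5.6],
  [240,58,15,-5.6],
  [288,69,20,-5.6],
  [336,81,26,-5.6],
  [385,92,26,-5.6],
])

```text
time_s: 1.7
eef_pos: [0.4943, 0.1046, 0.1997]
ee_rot: [-2.362, -2.071, 0.002]
wrist_force: [0.5, -1.1, -0.2]
grip_width: 0.498
```

arm_command([
  [0,0,0,0],
  [0,0,0,0],
])

```text
time_s: 1.9
eef_pos: [0.4939, 0.1046, 0.2001]
ee_rot: [-2.357, -2.075, 0.001]
wrist_force: [0.5, -0.5, -0.0]
grip_width: 0.497
```

```bash
python3 -c "
from h import *
rel((.493,.106,.083),82.8)
crop(bgr('top'),170,100,155,115,5,'t3',2.2); crop(bgr('side'),155,60,170,145,4,'s3',2.2)"
```

```text
t 1.9 pos [0.4939 0.1046 0.2001] yaw 82.70829198399713 tilt 0.07684446708705718 F [ 0.5493 -0.503  -0.0095] M [-0.1332 -0.0792  0.0041] g 0.4966919861994109 q7 -0.6857773498517509
SHIFT [  1.3  -0.9 117.1] TURN -0.1
```

View pics/t3.png

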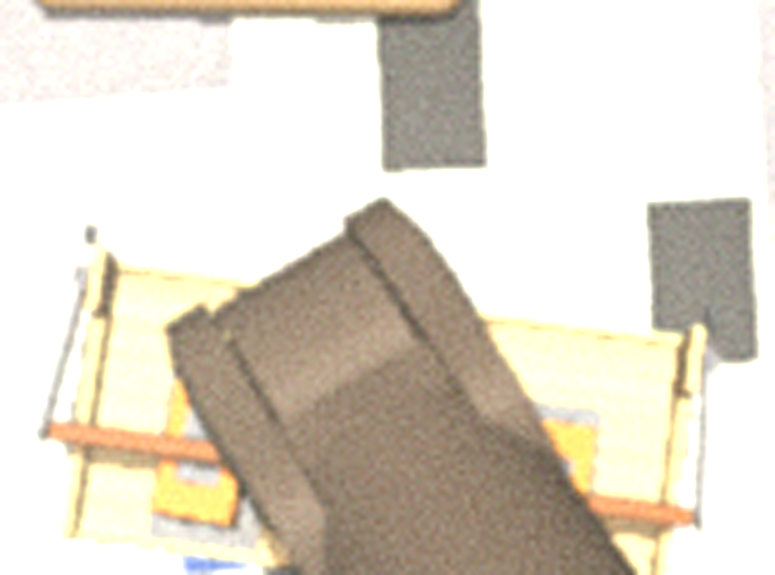

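View pics/s3.png

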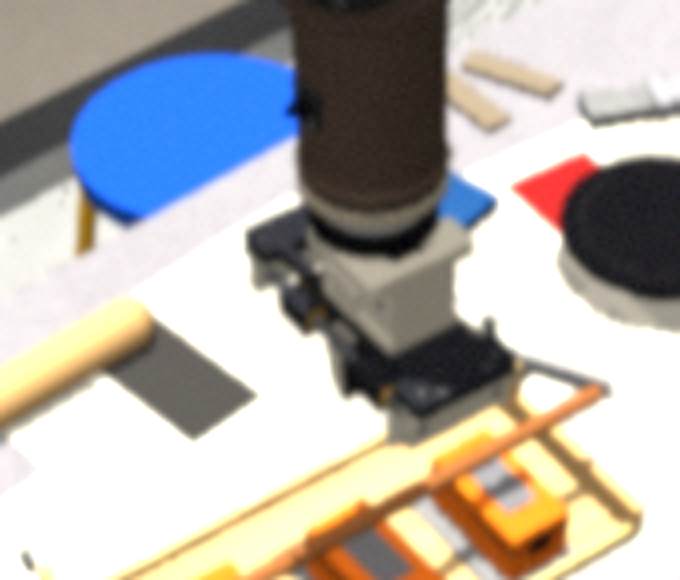

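arm_command([
  [1,-1,30,0],
  [1,-1,60,0],
  [1,-1,90,0],
  [1,-1,105,0],
  [1,-1,114,0],
  [1,-1,114,0],
  [1,-1,114,0],
])

```text
time_s: 2.7
eef_pos: [0.4937, 0.1038, 0.0874]
ee_rot: [2.362, 2.07, 0.001]
wrist_force: [0.2, 0.1, 0.4]
grip_width: 0.5
```

```bash
python3 -c "
from h import *
rel((.493,.106,.083),82.8)
crop(bgr('side'),195,80,140,130,5,'s4',1.8)"
```

```text
t 2.7 pos [0.4937 0.1038 0.0874] yaw 82.47185998993494 tilt 0.05260788741103898 F [0.1783 0.1122 0.4347] M [-0.0099 -0.0898 -0.0142] g 0.5000714095147302 q7 -0.8123834779769454
SHIFT [ 2.1 -1.   4.4] TURN -0.3
```

View pics/s4.png

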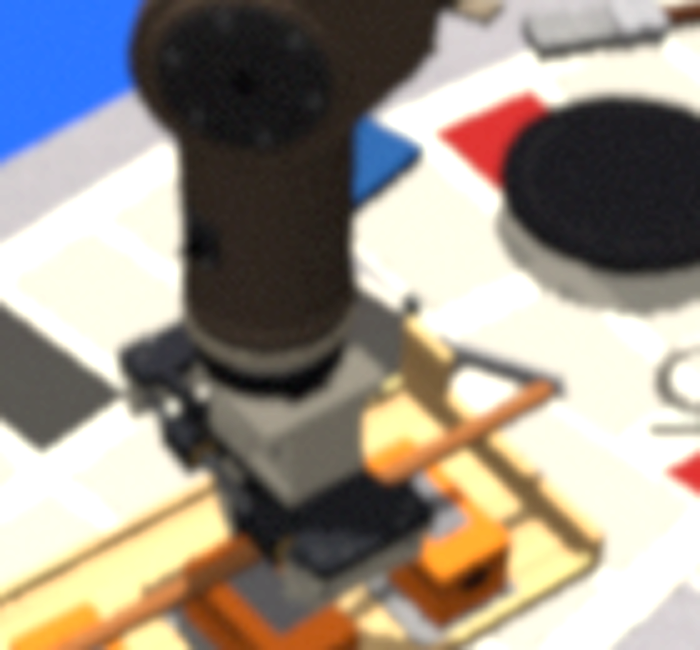

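arm_command([
  [0,0,0,0],
  [0,0,0,0],
  [0,9,-16,0],
  [0,17,-26,0],
  [0,25,-35,0],
  [0,34,-43,0],
  [0,44,-50,0],
  [0,54,-55,0],
], hand=0.25)

```text
time_s: 3.55
eef_pos: [0.533, 0.099, 0.1425]
ee_rot: [-2.347, -2.07, 0.034]
wrist_force: [-59.5, -3.4, 66.8]
grip_width: 0.287
```

```bash
python3 -c "
from h import *
rel((.493,.106,.083),82.8)
cv2.imwrite('pics/s5.png',np.clip(bgr('side')[60:260,120:360].repeat(3,0).repeat(3,1)*1.8,0,255))"
```

```text
t 3.55 pos [0.533  0.099  0.1425] yaw 82.82709139183041 tilt 1.4139693587678042 F [-59.5272  -3.3524  66.8417] M [-0.4316 14.569   0.0569] g 0.2869314254432261 q7 -0.714356175419977
SHIFT [  2.4 -39.2  60.4] TURN 0.0[ WARN:0@1.111] global loadsave.cpp:1063 imwrite_ Unsupported depth image for selected encoder is fallbacked to CV_8U.
```

View pics/s5.png

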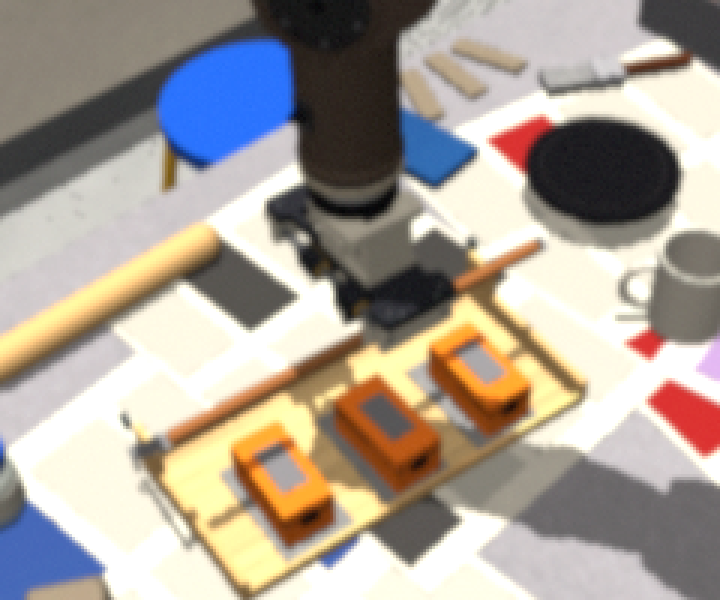

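arm_command([
  [0,-3,-4,0],
  [0,-3,-4,0],
  [0,-3,-4,0],
], hand=0.6)

```text
time_s: 3.9
eef_pos: [0.5444, 0.0975, 0.1459]
ee_rot: [2.361, 2.071, 0.001]
wrist_force: [0.4, -0.3, -0.5]
grip_width: 0.483
```

```bash
python3 -c "
from h import *
s=bgr('side');t=bgr('top')
rel((.493,.106,.083),82.8)
crop(s,150,120,170,140,4,'s6',1.8);crop(t,170,140,155,95,5,'t6',2.2)"
```

```text
t 4.0 pos [0.5442 0.0975 0.1455] yaw 82.50377327782195 tilt 0.010769434864660955 F [ 0.0917 -0.763  -0.3135] M [-0.0375 -0.0682 -0.0719] g 0.5617802998500919 q7 -0.7136955988701197
SHIFT [  1.8 -51.9  62.5] TURN -0.3
```

View pics/s6.png

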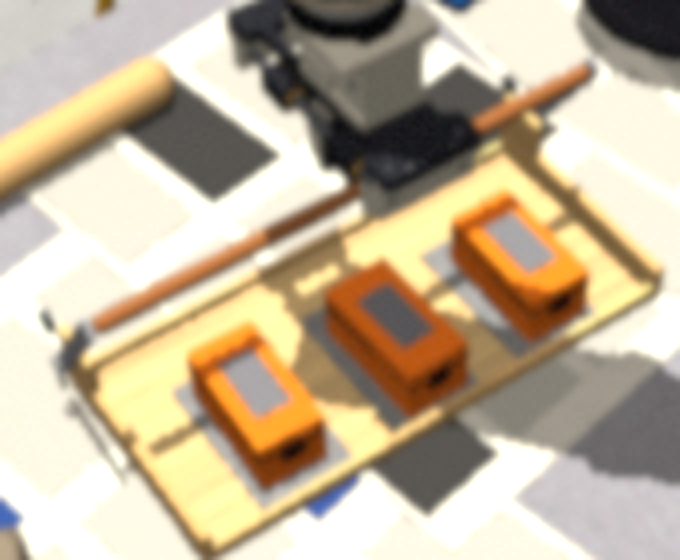

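View pics/t6.png

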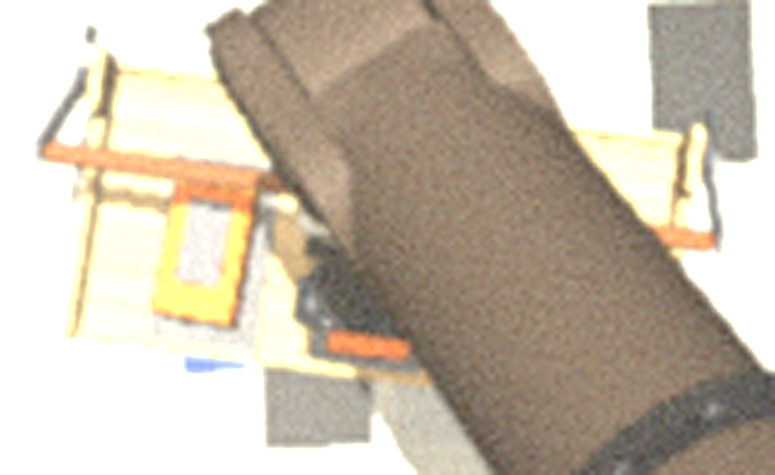

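```bash
python3 -c "
from h import *
L=tri(T(45,150),(150+95/4,120+323/4));r=tri(T(717,241),(150+590/4,120+71/4));print(L,r,(L+r)/2,np.linalg.norm(L-r))
h=np.array([.601,.092,.05]);print(np.linalg.norm(((L+r)/2-h)[[0,2]]))
print(tri(T(91,35),(150+47/4,120+318/4)),tri(T(697,128),(150+508/4,120+84/4)))
"
```

```text
[0.5616 0.3006 0.1508] [ 0.5121 -0.1031  0.145 ] [0.5369 0.0988 0.1479] 0.40672569792484836
0.11703437100409464
[0.6498 0.2913 0.0666] [ 0.5913 -0.1012  0.0774]
```

arm_command([
  [0,0,10,0],
  [0,3,10,0],
  [0,7,8,0],
  [0,13,4,0],
  [0,20,0,0],
], hand=0.45)

```text
time_s: 4.5
eef_pos: [0.5644, 0.0951, 0.1461]
ee_rot: [2.361, 2.072, 0.0]
wrist_force: [-0.1, 0.7, -0.6]
grip_width: 0.445
```

```bash
python3 -c "
from h import *
rel((.604,.092,.05),82.8)"
```

```text
t 4.5 pos [0.5644 0.0951 0.1461] yaw 82.53330682590945 tilt 0.0046136408764717775 F [-0.0744  0.7    -0.5746] M [-0.0218  0.0072  0.0108] g 0.4448760740337589 q7 -0.7001175763476631
SHIFT [ 2.1 39.7 96.1] TURN -0.3
```

arm_command([
  [0,5,-2,0],
  [0,10,-4,0],
  [0,16,-6,0],
  [0,21,-8,0],
  [0,27,-9,0],
  [0,33,-10,0],
])

```text
time_s: 5.1
eef_pos: [0.597, 0.0908, 0.1558]
ee_rot: [2.361, 2.072, 0.0]
wrist_force: [0.2, -0.2, 0.4]
grip_width: 0.449
```

```bash
python3 -c "
from h import *
rel((.604,.092,.05),82.8)
s=bgr('side')
crop(s,150,110,170,140,4,'s7',1.8)"
```

```text
t 5.1 pos [0.597  0.0908 0.1558] yaw 82.53320126473355 tilt 0.004568579479583438 F [ 0.1878 -0.1765  0.3943] M [-0.0293 -0.0315  0.008 ] g 0.44917245644271286 q7 -0.6715990748438092
SHIFT [  2.1   6.8 105.8] TURN -0.3
```

View pics/s7.png

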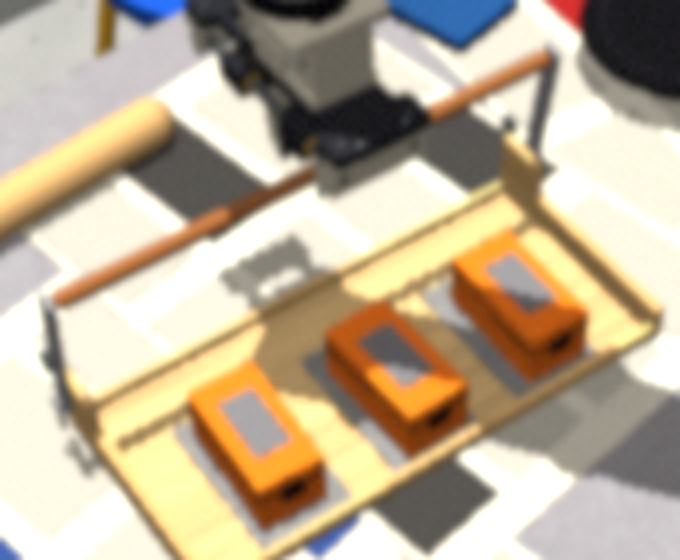

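arm_command([
  [0,8,-1,0],
  [0,16,-2,0],
  [0,24,-2,0],
  [0,36,-1,0],
  [0,48,1,0],
  [0,60,5,0],
  [0,71,9,0],
  [0,82,15,0],
])

```text
time_s: 5.95
eef_pos: [0.6788, 0.08, 0.1402]
ee_rot: [-2.361, -2.072, 0.0]
wrist_force: [-0.2, -0.4, 0.1]
grip_width: 0.453
```

```bash
python3 -c "
from h import *
rel((.604,.092,.05),82.8)
s=bgr('side')
crop(s,150,110,170,140,4,'s8',1.8)"
```

```text
t 5.95 pos [0.6788 0.08   0.1402] yaw 82.52696676362515 tilt 0.001917666648722172 F [-0.2312 -0.4425  0.0819] M [ 0.0102 -0.1034  0.0117] g 0.4525172815690091 q7 -0.6214576064914419
SHIFT [  2.1 -75.7  90.2] TURN -0.3
```

View pics/s8.png

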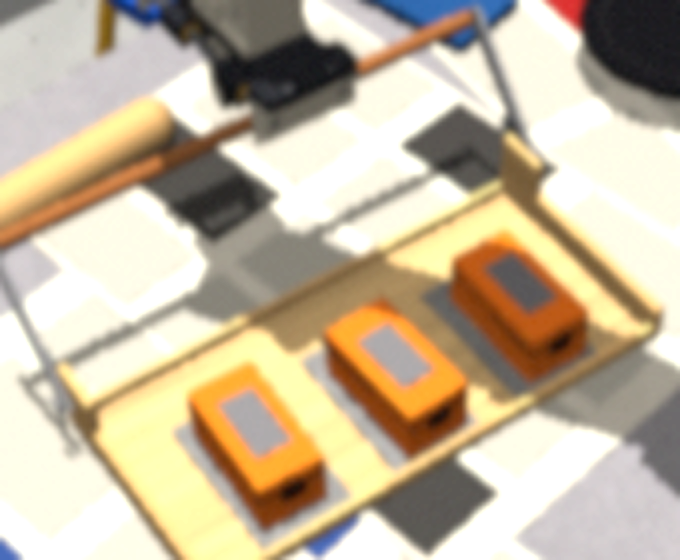

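arm_command([
  [0,6,-3,0],
  [0,6,-8,0],
  [0,6,-30,0],
  [0,0,-70,0],
  [0,-40,-100,8],
  [0,-80,-100,16],
  [0,-125,-100,24],
  [0,-170,-100,32],
])

```text
time_s: 6.8
eef_pos: [0.5073, 0.1028, 0.2417]
ee_rot: [2.844, 1.333, 0.002]
wrist_force: [-0.5, 0.5, 0.3]
grip_width: 0.446
```

```bash
python3 -c "
from h import *
rel((.4941,.104,.2),-7.2)
s=bgr('side');t=bgr('top')
crop(s,130,90,190,150,4,'s9',1.8);crop(t,170,120,155,115,5,'t9',2.2)"
```

```text
t 6.8 pos [0.5073 0.1028 0.2417] yaw 50.21238963617531 tilt 0.09381766802554686 F [-0.4504  0.5165  0.2546] M [ 0.0012 -0.0323  0.0052] g 0.4461823065373941 q7 -1.1665682791675995
SHIFT [ -7.6 -11.   41.7] TURN 57.4
```

View pics/s9.png

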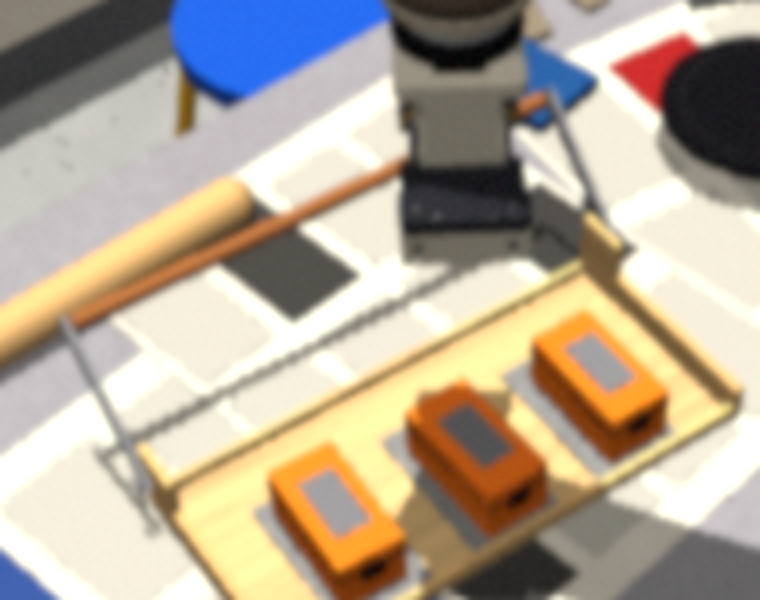

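View pics/t9.png

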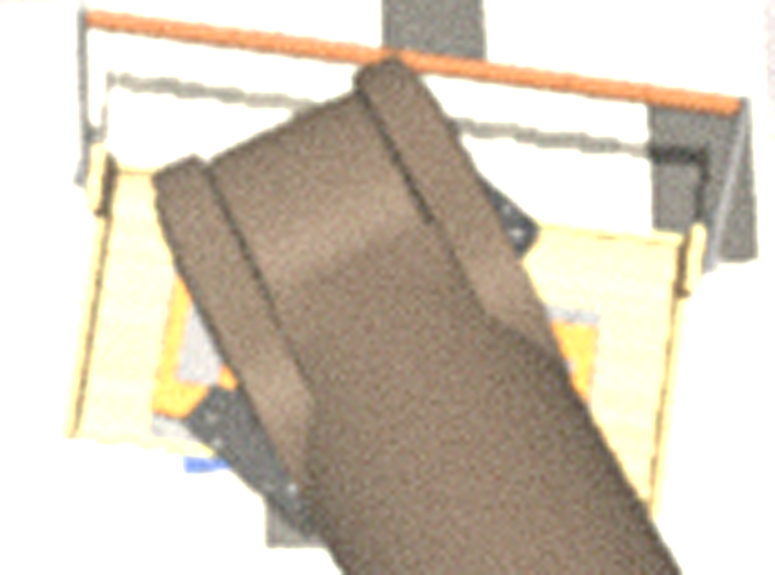

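```bash
python3 -c "
from h import *
L=tri((187,123.6),(148,170));r=tri((319.6,140.6),(267.5,114.5));m=(L+r)/2;print(L,r,m,m-np.array([.604,.092,.05]))
"
```

```text
[0.7076 0.2835 0.1366] [ 0.6617 -0.1259  0.1261] [0.6847 0.0788 0.1314] [ 0.0807 -0.0132  0.0814]
```

arm_command([
  [-1,-2,0,8],
  [-2,-4,0,16],
  [-4,-6,0,24],
  [-5,-8,0,32],
  [-6,-9,0,40],
  [-7,-10,5,48],
  [-7.6,-11,20,56],
  [-7.6,-11,42,57.4],
], hand=1.0)

```text
time_s: 7.7
eef_pos: [0.4968, 0.104, 0.2001]
ee_rot: [-3.135, 0.194, -0.006]
wrist_force: [-0.6, 0.0, -0.6]
grip_width: 0.994
```

```bash
python3 -c "
from h import *
rel((.4941,.104,.02),-7.2)
s=bgr('side');t=bgr('top')
crop(s,130,90,190,150,4,'s10',1.8);crop(t,170,120,155,115,5,'t10',1.4)"
```

```text
t 7.7 pos [0.4968 0.104  0.2001] yaw -7.083840708688399 tilt 0.21253566878351945 F [-0.6041  0.0136 -0.6323] M [0.0699 0.0255 0.0229] g 0.9942558202933515 q7 -2.131121635209674
SHIFT [ -3.4   0.6 180. ] TURN 0.1
```

View pics/s10.png

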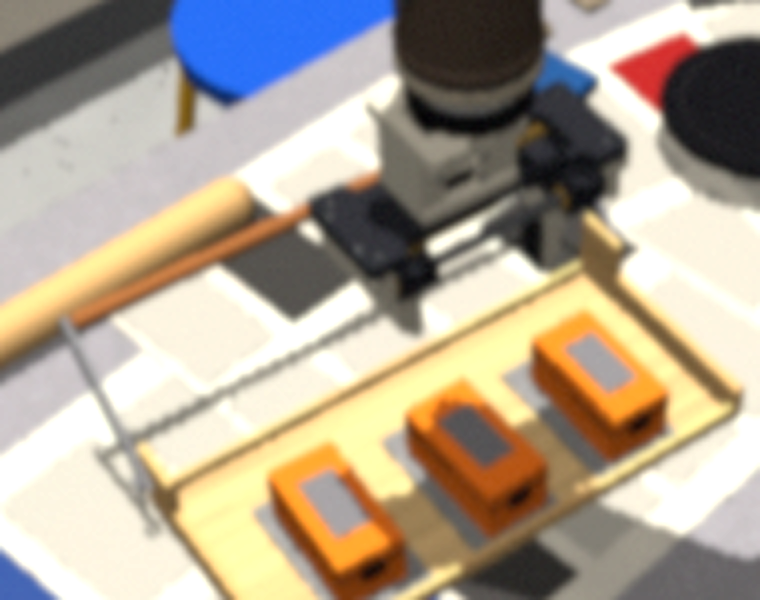

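View pics/t10.png

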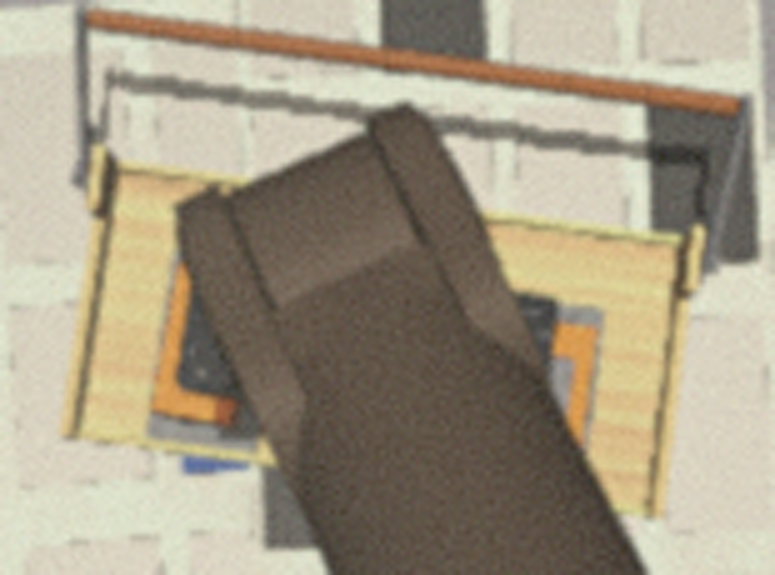

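arm_command([
  [-3,0.5,40,0],
  [-3,0.5,80,0],
  [-3,0.5,115,0],
  [-3,0.5,140,0],
  [-3,0.5,160,0],
  [-3,0.5,175,-1],
  [-3,0.5,180,-1],
  [-3,0.5,180,-1],
])

```text
time_s: 8.6
eef_pos: [0.4932, 0.1034, 0.0191]
ee_rot: [3.138, -0.16, -0.0]
wrist_force: [-0.8, 0.0, 0.3]
grip_width: 1.002
```

arm_command([
  [0,0,0,0],
  [0,0,0,0],
  [0,0,0,0],
  [0,0,0,0],
  [0,0,0,0],
  [0,0,0,0],
  [0,0,0,0],
  [0,0,0,0],
], hand=0.4, newtons=30)

```text
time_s: 9.4
eef_pos: [0.4932, 0.1038, 0.019]
ee_rot: [-3.137, 0.16, -0.001]
wrist_force: [0.6, 2.8, 4.2]
grip_width: 0.564
```

```bash
python3 -c "
from h import *
rel((.4941,.104,.1),-7.2)
s=bgr('side')
crop(s,170,100,150,140,5,'s11',1.6)"
```

```text
t 9.4 pos [0.4932 0.1038 0.019 ] yaw -5.847729681155063 tilt 0.06108262224845909 F [0.6318 2.762  4.2498] M [ 0.7295 -0.0489 -0.0392] g 0.5637868844290144 q7 -2.2471251223954023
SHIFT [  0.9  -0.3 -81. ] TURN 1.4
```

View pics/s11.png

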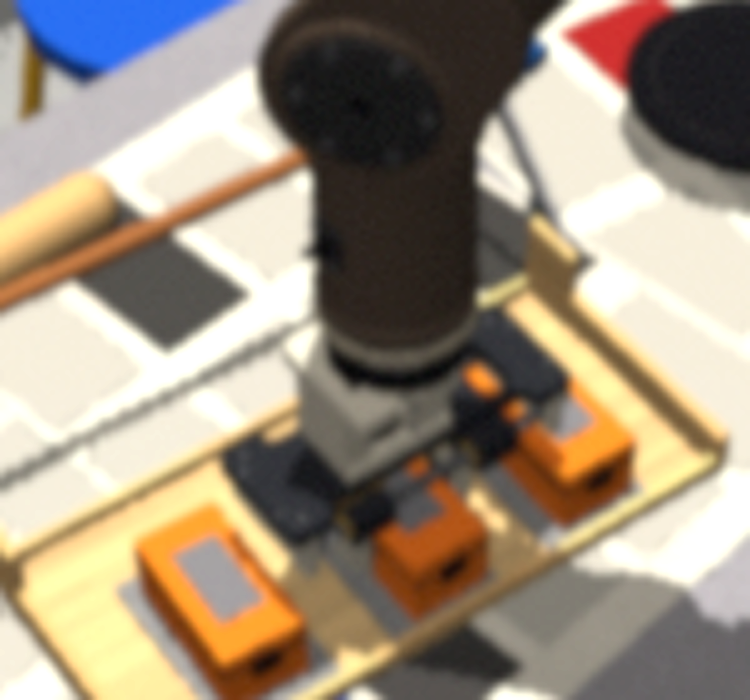

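arm_command([
  [0,0,-10,0],
  [0,0,-30,0],
  [0,0,-60,0],
  [0,0,-90,0],
  [0,0,-115,0],
  [0,0,-130,0],
  [0,0,-130,0],
  [0,0,-130,0],
])

```text
time_s: 10.25
eef_pos: [0.4922, 0.1025, 0.1483]
ee_rot: [3.137, -0.162, -0.001]
wrist_force: [-0.4, -0.5, -3.7]
grip_width: 0.564
```

```bash
cat >> h.py <<'E'
def stat(n=6):
    A=[]
    for i in range(n):
        camera('side');o=get_obs();A.append(np.r_[o['wrist_force'],o['moment']])
    A=np.array(A);print('t',o['time_s'],'mean',A.mean(0),'sd',A.std(0));print(A[:,4])
E
python3 -c "
from h import *
rel((.4941,.104,.1),-7.2);stat()
crop(bgr('side'),170,80,150,140,5,'s12',1.6)"
```

```text
t 10.25 pos [0.4922 0.1025 0.1483] yaw -5.899884215858511 tilt 0.07147201885112042 F [-0.3733 -0.492  -3.7391] M [-0.0192  0.051  -0.0152] g 0.5639939644770763 q7 -2.14586098935965
SHIFT [ 1.8 -1.7 48.3] TURN 1.3
t 10.55 mean [ 0.0035 -0.2034 -3.5847  0.0363  0.0195  0.0046] sd [0.3309 0.5298 0.4968 0.0306 0.0273 0.0139]
[ 0.0465  0.0296  0.0321 -0.0277  0.0432 -0.0067]
```

View pics/s12.png

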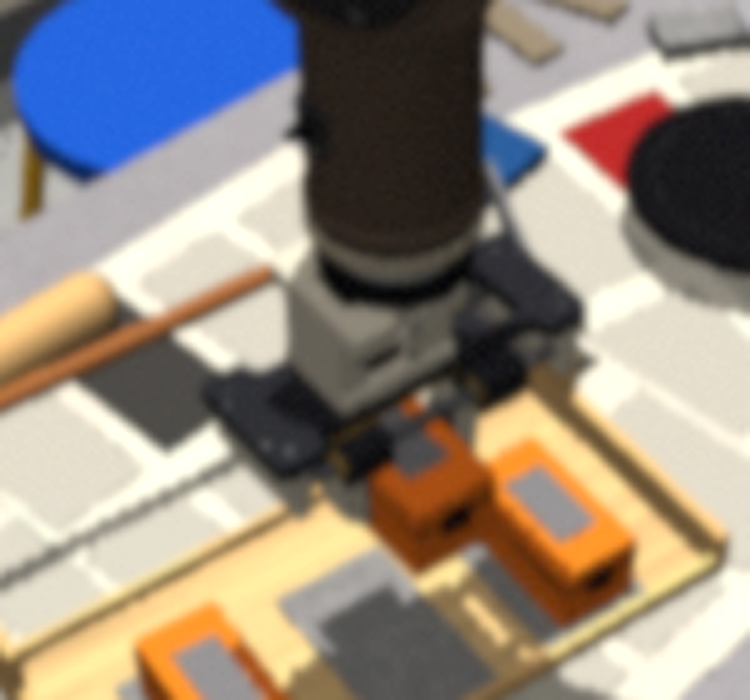

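arm_command([
  [-40,0,0,0],
  [-60,0,0,0],
  [-20,0,0,0],
  [20,0,0,0],
  [-30,0,0,0],
  [-60,0,0,0],
])

```text
time_s: 11.2
eef_pos: [0.4321, 0.1099, 0.1471]
ee_rot: [-3.137, 0.162, 0.006]
wrist_force: [-0.9, 1.4, -3.7]
grip_width: 0.567
```

```bash
python3 -c "
from h import *
stat(12)"
```

```text
t 11.8 mean [-0.5275 -0.1535 -3.817   0.0102  0.0706 -0.0123] sd [2.9126 0.4958 0.5698 0.0411 0.256  0.0402]
[ 0.9103 -0.0709 -0.0941  0.0061 -0.0023  0.0126  0.0276  0.0051  0.0313
 -0.0019  0.0406 -0.0165]
```

arm_command([
  [45,0,0,0],
  [60,0,0,0],
])

```text
time_s: 12.0
eef_pos: [0.4964, 0.1026, 0.149]
ee_rot: [-3.137, 0.163, -0.005]
wrist_force: [-0.2, -0.3, -2.6]
grip_width: 0.561
```

```bash
python3 -c "
from h import *
stat(12);rel((.4941,.104,.1),-7.2)"
```

```text
t 12.6 mean [-0.029   0.0939 -3.6083  0.0528  0.0044  0.0041] sd [1.1593 0.4488 0.5403 0.0273 0.1299 0.0395]
[-0.4132  0.1027  0.0651  0.0759  0.0211  0.0575 -0.0043  0.0414  0.0485
  0.0588  0.0105 -0.0111]
t 12.6 pos [0.4926 0.1033 0.1489] yaw -5.851314611519232 tilt 0.009515069280651486 F [-0.2931  0.1548 -3.7463] M [ 0.0129 -0.0111  0.0161] g 0.5664685238862982 q7 -2.145865074639388
SHIFT [ 1.4 -0.8 48.9] TURN 1.3
```

arm_command([
  [-45,0,0,0],
  [-90,0,0,0],
  [-90,0,0,0],
  [-90,0,0,0],
])

```text
time_s: 13.0
eef_pos: [0.4027, 0.1125, 0.1491]
ee_rot: [3.137, -0.159, 0.001]
wrist_force: [0.5, -0.1, -2.8]
grip_width: 0.564
```

```bash
python3 -c "
from h import *
stat(14)"
```

```text
t 13.7 mean [ 0.1583  0.0836 -3.5428  0.0351  0.0089 -0.011 ] sd [0.604  0.5808 0.5126 0.0334 0.0376 0.0351]
[-0.0514  0.025  -0.0102 -0.0392 -0.0527  0.0371  0.0099  0.0454  0.0686
 -0.0103  0.0474  0.051   0.008  -0.0035]
```

arm_command([
  [45,0,0,0],
  [90,0,0,0],
  [90,0,0,0],
  [90,0,0,0],
])

```text
time_s: 14.1
eef_pos: [0.4933, 0.1031, 0.1482]
ee_rot: [-3.137, 0.162, 0.001]
wrist_force: [-1.0, -0.1, -3.4]
grip_width: 0.562
```

```bash
python3 -c "
from h import *
stat(14);rel((.4941,.104,.021),-5.9)"
```

```text
t 14.8 mean [-0.2944 -0.1876 -3.41    0.0218  0.029   0.0081] sd [0.3878 0.5834 0.2887 0.0341 0.0231 0.0195]
[0.0995 0.009  0.0274 0.0406 0.0301 0.0448 0.0274 0.0009 0.0344 0.0057
 0.0142 0.02   0.0241 0.0272]
t 14.8 pos [0.4928 0.1033 0.1488] yaw -5.868105121210202 tilt 0.0077104047052078415 F [-0.8927  0.3829 -4.0229] M [-0.0067  0.0272 -0.0011] g 0.5663475430807772 q7 -2.1458224727236797
SHIFT [  1.2  -0.9 127.8] TURN 0.0
```

arm_command([
  [0,0,35,0],
  [0,0,75,0],
  [0,0,105,0],
  [0,0,120,0],
  [0,0,126,0],
  [0,0,129.5,0],
  [0,0,129.5,0],
])

```text
time_s: 15.5
eef_pos: [0.4933, 0.1035, 0.0197]
ee_rot: [-3.137, 0.161, -0.001]
wrist_force: [0.9, 0.1, -3.7]
grip_width: 0.564
```

arm_command([
  [0,0,0,0],
  [0,0,0,0],
  [0,0,0,0],
  [0,0,0,0],
  [0,0,0,0],
  [0,0,-10,0],
  [0,0,-40,0],
  [0,0,-80,0],
], hand=1.0)

```text
time_s: 16.3
eef_pos: [0.4915, 0.103, 0.0995]
ee_rot: [3.137, -0.16, -0.005]
wrist_force: [1.1, -0.5, 1.7]
grip_width: 1.002
```

```bash
python3 -c "
from h import *
rel((.4838,-.0078,.15),-7.2)
crop(bgr('side'),170,100,150,140,5,'s13',1.6)"
```

```text
t 16.3 pos [0.4915 0.103  0.0995] yaw -5.842678698898932 tilt 0.19471845952436512 F [ 1.0697 -0.4504  1.677 ] M [ 0.0154 -0.0269 -0.0326] g 1.002459760652474 q7 -2.1839348320985943
SHIFT [  3.5 111.1 -50.4] TURN 1.4
```

View pics/s13.png

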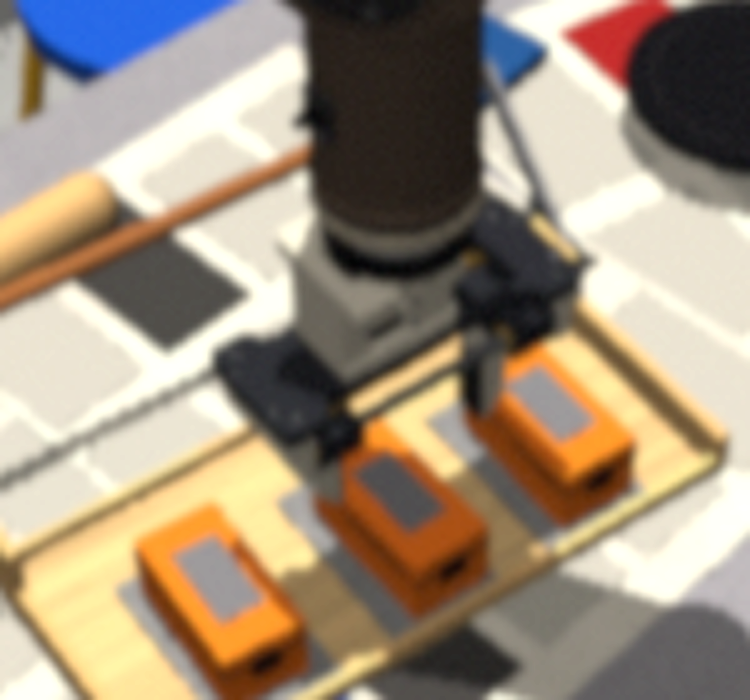

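arm_command([
  [0,10,-30,0],
  [3,50,-40,1.4],
  [3,95,-35,1.4],
  [3.5,111,-15,1.4],
  [3.5,111,20,1.4],
  [3.5,111,50,1.4],
  [3.5,111,72,1.4],
  [3.5,111,80,1.4],
])

```text
time_s: 17.15
eef_pos: [0.4838, -0.0077, 0.0179]
ee_rot: [3.135, -0.199, -0.004]
wrist_force: [0.1, -0.0, -0.2]
grip_width: 0.999
```

```bash
python3 -c "
from h import *
rel((.4838,-.0078,.02),-7.2)
crop(bgr('side'),190,80,150,140,5,'s14',1.6)"
```

```text
t 17.15 pos [ 0.4838 -0.0077  0.0179] yaw -7.262365457827137 tilt 0.14679351098954863 F [ 0.0798 -0.0434 -0.1715] M [ 0.0441  0.0644 -0.0193] g 0.9985634660105659 q7 -2.042190869429324
SHIFT [-0.   0.1 -2.1] TURN -0.1
```

View pics/s14.png

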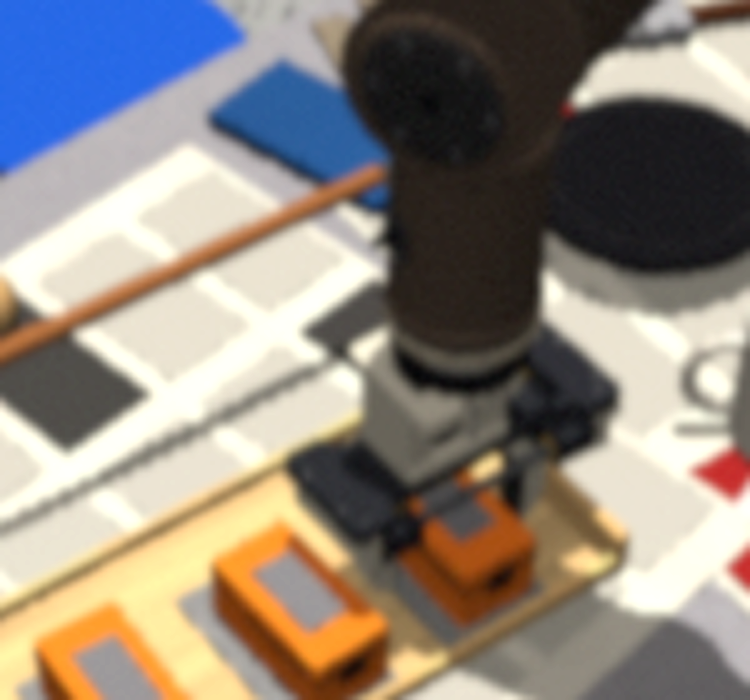

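Well straddled; close, then lift.

arm_command([
  [0,0,-1,0],
  [0,0,-1,0],
  [0,0,-1,0],
  [0,0,-1,0],
  [0,0,-1,0],
  [0,0,-1,0],
  [0,0,-1,0],
  [0,0,-1,0],
], hand=0.4)

```text
time_s: 18.0
eef_pos: [0.4853, -0.0071, 0.0206]
ee_rot: [-3.135, 0.199, -0.001]
wrist_force: [-0.5, 1.6, 6.1]
grip_width: 0.567
```

arm_command([
  [0,0,-10,0],
  [0,0,-30,0],
  [0,0,-60,0],
  [0,0,-90,0],
  [0,0,-115,0],
  [0,0,-130,0],
  [0,0,-130,0],
  [0,0,-130,0],
])

```text
time_s: 18.8
eef_pos: [0.4844, -0.0078, 0.1499]
ee_rot: [3.135, -0.2, -0.001]
wrist_force: [-0.1, -0.3, -4.8]
grip_width: 0.565
```

arm_command([
  [-45,0,0,0],
  [-90,0,0,0],
  [-90,0,0,0],
  [-90,0,0,0],
])

```text
time_s: 19.2
eef_pos: [0.3941, 0.0037, 0.1493]
ee_rot: [3.135, -0.198, -0.003]
wrist_force: [1.3, -0.0, -3.9]
grip_width: 0.561
```

```bash
python3 -c "
from h import *
stat(14)"
```

```text
t 19.9 mean [ 0.1666  0.0464 -4.4233  0.0303 -0.035   0.0046] sd [0.3565 0.4955 0.53   0.0284 0.0252 0.0229]
[-0.0449 -0.0551 -0.0404 -0.0131 -0.0516 -0.0546 -0.0321 -0.0286 -0.0029
 -0.0794 -0.0254 -0.0211  0.0212 -0.0622]
```

arm_command([
  [45,0,0,0],
  [90,0,0,0],
  [90,0,0,0],
  [90,0,0,0],
])

```text
time_s: 20.3
eef_pos: [0.4855, -0.0075, 0.1498]
ee_rot: [-3.135, 0.2, 0.001]
wrist_force: [4.7, -0.1, -4.0]
grip_width: 0.563
```

```bash
python3 -c "
from h import *
stat(14);rel((.4838,-.0078,.02),-7.2)
crop(bgr('side'),190,80,150,140,5,'s15',1.6)"
```

```text
t 21.0 mean [-0.1499  0.2597 -4.232   0.0434  0.0516 -0.0036] sd [0.4645 0.6572 0.4611 0.0311 0.03   0.0314]
[ 0.0819  0.0599  0.0572  0.0771  0.0556  0.0423  0.0713  0.0532  0.0537
  0.057   0.006  -0.0089  0.1059  0.0098]
t 21.0 pos [ 0.4849 -0.0075  0.1502] yaw -7.27043565129678 tilt 0.003574031604273188 F [-0.1883 -0.2512 -4.6217] M [ 0.0281  0.0098 -0.0006] g 0.5633504702555353 q7 -1.9372197764868488
SHIFT [ -1.1   0.4 130.2] TURN -0.1
```

View pics/s15.png

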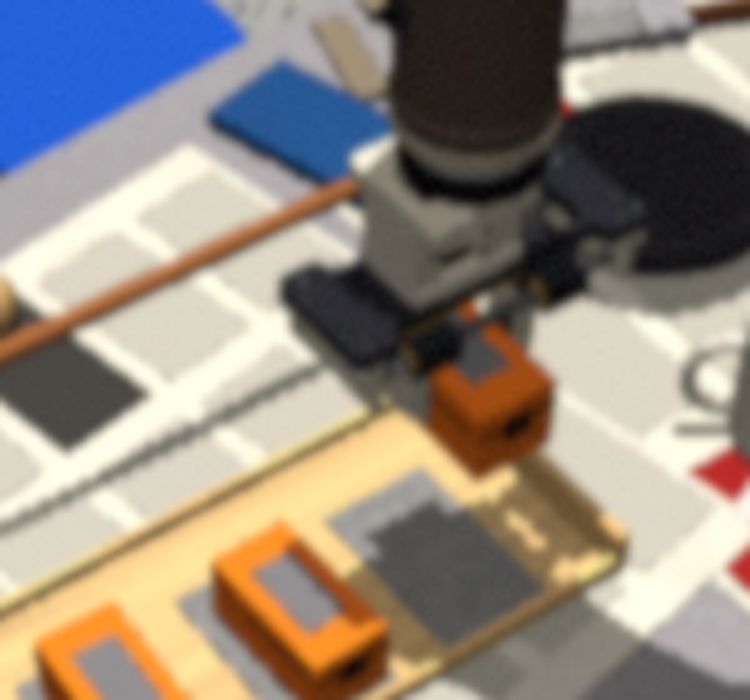

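```bash
python3 -c "
from h import *
a=np.linspace(0,2*np.pi,60)
C=np.array([.6035,-.3246,.044]);P=C+np.c_[.09*np.cos(a),.09*np.sin(a),0*a]
for n in('top','side'):
    g=bgr(n)if n=='side' else cv2.imread('pics/top0.png')
    if n=='side': g=cv2.imread('pics/side0.png')
    g=cv2.convertScaleAbs(g,alpha=2);s=5
    g=cv2.resize(g,None,fx=s,fy=s,interpolation=cv2.INTER_CUBIC)
    q=proj(n,P)
    for u,v in q: cv2.circle(g,(int(u*s+s/2),int(v*s+s/2)),2,(0,0,255),-1)
    m=q.mean(0).astype(int);cv2.imwrite(f'pics/w_{n}.png',g[(m[1]-40)*s:(m[1]+40)*s,(m[0]-45)*s:(m[0]+45)*s])
a=cv2.imread('pics/w_top.png');b=cv2.imread('pics/w_side.png');cv2.imwrite('pics/w.png',cv2.resize(np.hstack([a,b]),None,fx=.85,fy=.85))
rel((.6035,-.3246,.19),-7.2)"
```

```text
t 21.1 pos [ 0.4849 -0.0075  0.1502] yaw -7.269062674450488 tilt 0.0035513768552841267 F [-0.3391 -0.137  -4.626 ] M [-0.0206 -0.0112 -0.0349] g 0.5642561955005084 q7 -1.9371857035683004
SHIFT [157.7 299.5 -39.8] TURN -0.1
```

View pics/w.png

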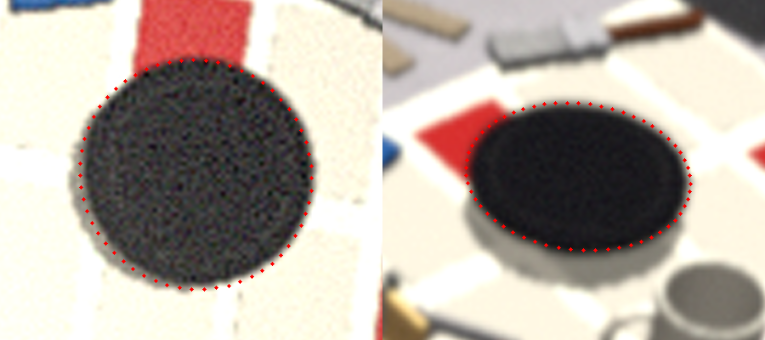

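arm_command([
  [0,5,-20,0],
  [3,25,-42,0],
  [15,60,-48,0],
  [35,95,-48,0],
  [55,130,-48,0],
  [75,165,-48,0],
  [95,200,-48,0],
  [115,230,-46,0],
])

```text
time_s: 21.9
eef_pos: [0.5702, -0.2527, 0.1962]
ee_rot: [3.134, -0.201, 0.0]
wrist_force: [-0.3, 0.3, -3.8]
grip_width: 0.565
```

```bash
python3 -c "
from h import *
rel((.6035,-.3246,.19),-7.2)"
```

```text
t 21.9 pos [ 0.5702 -0.2527  0.1962] yaw -7.338077053416833 tilt 0.039499203546944084 F [-0.2759  0.3113 -3.7503] M [ 0.0539 -0.0358  0.0337] g 0.5647374168738658 q7 -1.4746583796820958
SHIFT [42.2 67.   6.2] TURN -0.1
```

arm_command([
  [14,22,2,0],
  [28,44,4,0],
  [37,58,6,0],
  [42,67,6,0],
  [42,67,6,0],
  [42,67,6,0],
], newtons=40)

```text
time_s: 22.5
eef_pos: [0.603, -0.321, 0.1901]
ee_rot: [-3.134, 0.198, 0.001]
wrist_force: [-0.1, 0.7, -5.2]
grip_width: 0.561
```

```bash
python3 -c "
from h import *
stat(6)
rel((.6035,-.3246,.19),-7.2)
crop(bgr('side'),250,40,150,140,5,'s16',1.6)
cv2.imwrite('pics/t16.png',cv2.convertScaleAbs(bgr('top'),alpha=1.6));cv2.imwrite('pics/s17.png',cv2.convertScaleAbs(bgr('side'),alpha=1.6))"
```

```text
t 22.8 mean [ 0.204  -0.2143 -4.1803  0.0347  0.0315  0.0132] sd [0.3392 0.3453 0.4128 0.029  0.0149 0.0205]
[0.0281 0.029  0.0588 0.0082 0.0358 0.029 ]
t 22.8 pos [ 0.6032 -0.3213  0.1905] yaw -7.221046585098428 tilt 0.013884858685290866 F [ 0.1226  0.232  -4.444 ] M [0.0741 0.029  0.0535] g 0.5652684427183328 q7 -1.387407291527135
SHIFT [0.8 3.2 0.5] TURN -0.0
```

View pics/s16.png

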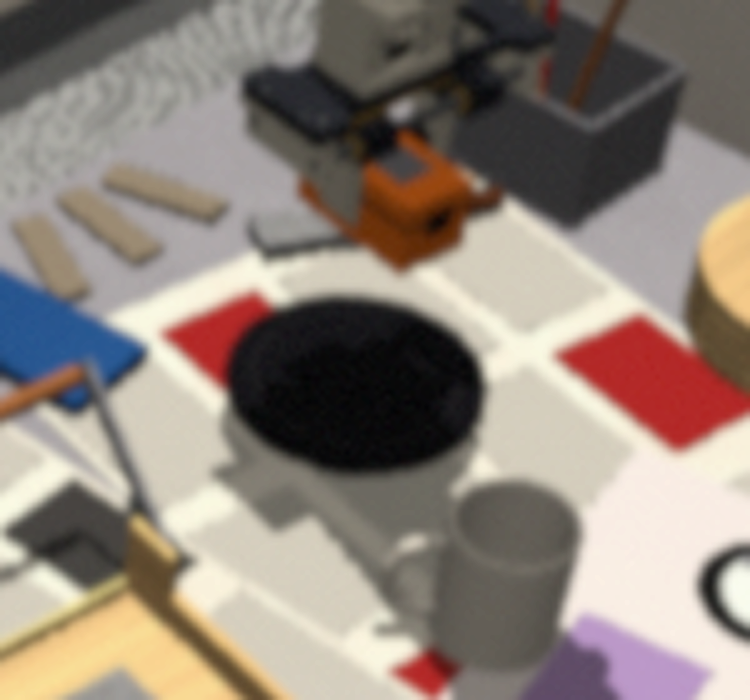

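View pics/t16.png

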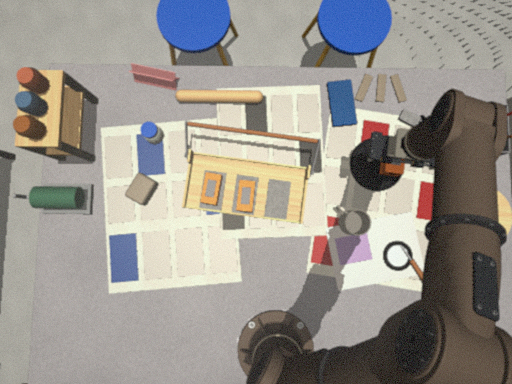

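View pics/s17.png

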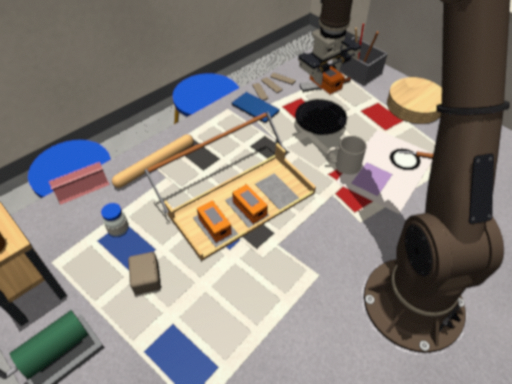

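arm_command([
  [-45,3,0,0],
  [-90,3,0,0],
  [-90,3,0,0],
  [-90,3,0,0],
])

```text
time_s: 23.35
eef_pos: [0.5126, -0.3139, 0.1908]
ee_rot: [3.135, -0.201, 0.0]
wrist_force: [1.0, -0.3, -3.8]
grip_width: 0.563
```

```bash
python3 -c "
from h import *
stat(10)"
```

```text
t 23.85 mean [ 0.3353 -0.0784 -4.3532  0.0341 -0.0495  0.0063] sd [0.5303 0.4928 0.4426 0.0312 0.0412 0.0244]
[-0.0152 -0.1208 -0.1121 -0.0341 -0.0096 -0.0558 -0.0493  0.0166 -0.0425
 -0.0724]
```

arm_command([
  [45,0,0,0],
  [91,0,0,0],
  [91,0,0,0],
  [91,0,0,0],
])

```text
time_s: 24.25
eef_pos: [0.6045, -0.3245, 0.1892]
ee_rot: [-3.135, 0.197, 0.001]
wrist_force: [1.3, -1.0, -5.5]
grip_width: 0.566
```

```bash
python3 -c "
from h import *
stat(10)
rel((.6035,-.3246,.19),-7.2)
crop(bgr('side'),290,40,90,80,8,'s18',1.6)"
```

```text
t 24.75 mean [-0.281  -0.0327 -3.9484  0.0267  0.0398  0.0123] sd [0.4997 0.5136 0.4907 0.0237 0.0237 0.0302]
[0.0444 0.0654 0.0724 0.0672 0.0091 0.025  0.0024 0.0192 0.0406 0.0524]
t 24.75 pos [ 0.6035 -0.3252  0.1905] yaw -7.283186351792278 tilt 0.014232339728689643 F [-1.2864 -0.3193 -3.5559] M [0.0502 0.0524 0.0627] g 0.559192208278303 q7 -1.3843467680718613
SHIFT [-0.  -0.6  0.5] TURN -0.1
```

View pics/s18.png

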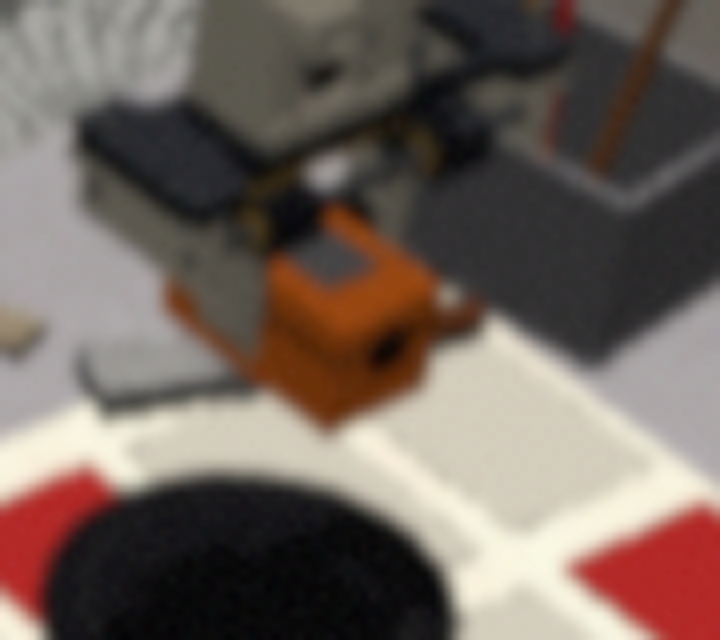

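The rattle shows up again: the moment goes from -0.05 to +0.04 N m. The case is level and centred over the wheel, so I'm handing in.

```bash
python3 -c "
from station import *
print(hand_in())"
```

```text
the job is handed in; nothing more can be done
None
```

The handle is at its end stop, and the arm is holding the rattling case, the right-hand one, over the banding wheel. I handed in at about 25 s.

- **Handle:** My first push jammed the bar between the fingers, and the wrist force reached about 90 N in total (limit 120 N). The fingers were doing the pushing. I opened the hand, reset lower on the bar and swung it over with under 1 N at each check. The camera puts the bar 81 mm beyond and 81 mm above the hinge, against 83 and 87 mm expected. That is within measuring error.
- **Middle case:** I shook it twice. Its balance barely shifted (0.02–0.03 N m, near the noise), so I judged it silent and stood it back upright on its pad.
- **Right-hand case:** Its balance shifted by 0.087 and then 0.089 N m between opposite shakes, close to the 0.08 expected from the ball.
- **Left-hand case:** I never lifted it, because the ball had already been found.
- **Final pose:** The tool is within 1 mm of the wheel centre I measured, and its tilt is about 0.01°. The case centre is about 16 cm above the wheel top, and the case looks level in the picture. The last wide pictures showed the handle at its stop, the other two cases standing in the caddy, and the mug and clay block where they were.

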